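# Take up the gap on a measuring slide with spacers and hold it closed for the dial reading

## Task

Measure the open gap between the carriage and the end stop of the measuring slide: first, with the carriage left at its rest, turn the dial gauge's bezel until its broad zero mark is under the pointer. Then add to the one spacer already standing in the gap: stand more steel spacers from the wooden case flat beside it, upright on the bed between the two anvils, as many as go in without forcing, and leave the rest in the case. Finally press the sprung carriage by its lug, gently but firmly, until you feel the pack go solid against the stop, and finish still holding it pressed so that the dial can be read; do not upset the zero or knock the other things on the bench.

Things in the scene. Friction and masses are not known exactly. Their poses are not given: they have to be found in the camera images.
- slide_bed: The measuring slide, a fixed steel bed 110 wide (x) by 360 long (y), its flat ground top 30 mm above the table. Origin at the table under its middle; its y axis runs along the slide from the end stop (-y end) to the dial gauge (+y end). Along the slide, from +y to -y: dial gauge lying face up, carriage, open gap, end stop. The slide lies anywhere on the bench and somewhat turned.
- carriage (a joint): Travel of the aluminium carriage (74 x 70 mm, 0.6 kg) along the bed, in m: 0 at its rest position, growing as it moves along the bed's -y towards the end stop, at most 0.060. A return spring holds it against its rest (3 N at rest, 60 N/m more with travel): it goes back as soon as it is let go, and cannot move the other way. Its travel also moves the dial's pointer, one clockwise turn per 20 mm.
- carriage_face (a point): Middle of the flat end of the carriage's round steel anvil (24 mm across, sticks out 22 mm), which faces the end stop and is as high as the stop's; 17 mm above the bed's top. At rest it lies 29 mm from the bed's origin towards -y, on the bed's centre line. It travels with the carriage.
- lug_top (a point): Middle of the top of the dark upright finger lug on the carriage, 95 mm above the table. The lug is 16 mm thick along the slide, 36 mm wide across it, and stands 34 mm above the carriage's top. Grip it or push it to move the carriage. It travels with the carriage.
- end_stop: The end stop, a dark steel block 74 wide and 34 high clamped on the bed, a different distance from the carriage each time (open gap 44 to 76 mm in all, the spacer standing in it included); it cannot move. Axes parallel to the bed's. Origin at bed-top height, straight under the middle of its anvil's end; the gap lies on its +y side.
- stop_face (a point): Middle of the flat end of the end stop's round steel anvil (24 mm across, sticks out 22 mm), 17 mm above the bed's top, facing the carriage's anvil. The gap is the distance from here to carriage_face.
- bezel (a joint): Angle in rad of the dial gauge's bezel, which carries the white dial face and its marks: 0 when the broad zero mark lies on the bed's +y side of the dial centre, just where the pointer rests; positive is counter-clockwise seen from above. It turns freely both ways with light friction (0.04 N m) and stays where it is left. It starts somewhere between 0.5 and 1.25.
- bezel_top (a point): Centre of the dial, at the height of the bezel's upper rim, 80 mm above the table. The bezel is a steel ring 54 mm across whose rim is 14 mm high (66 to 80 mm above the table); the case below it is 49 mm across. A bracket and stem on its -y side reach up to 62 mm.
- zero_mark (a point): The zero mark of the dial, the one broad black mark, 20 mm from the dial's centre. It turns with the bezel.
- pointer_tip (a point): Point near the pointer's end, 20 mm from the dial's centre. Turning the bezel does not move it.
- spacer_case: Fixed wooden block 74 (x) by 172 (y) by 22 mm high, with four slots across it, 36 mm apart along its y, each 22 by 43 mm; three hold a spacer and the one at its -y end is empty; slot floors 8 mm above the table. Origin at the table under its middle.
- spacer1: Plain ground steel spacer block, 40 mm wide (its x), 20 mm thick (its y), 45 mm tall (its z), about 0.28 kg. Origin in the middle of its foot. The four are alike. This one starts in the gap, standing upright on the bed across the anvils, within 1 mm of the end stop's anvil.
- spacer2: Plain ground steel spacer block, 40 mm wide (its x), 20 mm thick (its y), 45 mm tall (its z), about 0.28 kg. Origin in the middle of its foot. The four are alike. This one starts upright in a slot of the case, 31 mm of it showing.
- spacer3: Plain ground steel spacer block, 40 mm wide (its x), 20 mm thick (its y), 45 mm tall (its z), about 0.28 kg. Origin in the middle of its foot. The four are alike. This one starts upright in a slot of the case, 31 mm of it showing.
- spacer4: Plain ground steel spacer block, 40 mm wide (its x), 20 mm thick (its y), 45 mm tall (its z), about 0.28 kg. Origin in the middle of its foot. The four are alike. This one starts upright in a slot of the case, 31 mm of it showing.
- vblock: Bystander: steel V-block, 50 x 60 x 52 mm. Origin in its underside.
- pen_cup: Bystander: lattice pen cup with pens, 75 mm square, 140 mm high. Origin in its underside.
- ring_gauge: Bystander: steel setting ring, 64 mm across, 20 high. Origin in its underside.
- try_square: Bystander: small engineer's square lying flat, 110 x 75 mm. Origin in its underside.
- step_block: Bystander: dark steel step block, 70 x 36 x 44 mm. Origin in its underside.
- loupe: Bystander: black loupe, 38 mm across, 40 high. Origin in its underside.
- caliper: Bystander: digital caliper lying flat, 225 mm long. Origin in its underside.
Not all that is in view belongs to the job. What is shaped like the spacer1 but orange is not meant.

How it is judged:
By the outcome, as a careful person would: the job done as asked, in the order asked, and still so for the second after the job is handed in, while the arm keeps its last pose, push and grip.
It also fails if it takes over 72 s, if anything falls off the work surface, if the arm or the gripper's body presses on something with over 40 N, if the wrist force passes 120 N, or if a joint passes its speed limit or range.

## Robot

A 6-joint arm with a two-finger parallel gripper is mounted at the origin on the work surface. World frame = base frame: x ahead of the robot, y to its left, z up, the work surface at z = 0. Lengths are in m, angles in rad, forces in N, time in s.
With the tool pointing down it reaches from about 0.375 to 0.825 m from the base axis. Payload 5.5 kg.
Tool frame: the origin (TCP) lies at the very end of the fingers, on their centre line; the grasp point (between the pads) lies ctrl.tcp_to_grasp behind it (ctrl.tcp_to_grasp is the distance from the TCP to the grasp point, in m); z points along the fingers, y is the direction in which the jaws open and shut (so a half turn about z gives the same grasp; the last joint's range is limited). The gripper opens to 85 mm and grips with 20 to 120 N. Pads are 22 mm wide; open, the fingers measure 114 mm over their backs; the gripper's body (76 mm by 85 mm) begins 54 mm behind the grasp point. The pads swing forward as they close: fully open they stand 13 mm farther back than shut.
Start: joints at [0, 0.314, -0.047, 1.21, 0, 1.571], TCP at [0.6, -0, 0.199] pointing down, gripper open.
Joint ranges: [-2.67, 2.67], [-0.69, 1.73], [-1.03, 1.25], [-2.08, 2.16], [-1.42, 1.45], [-3.14, 3.14]. Speed limits (rad/s): [2.39, 2.39, 3.01, 3.14, 3.14, 3.14].

## Interface

Orientations are given as a unit quaternion [w, x, y, z].
In Python, from plant import ctrl, optics, workorder gives the robot as it stands.
- The arm moves only by the tool play_rows, never from a script. Its argument "deltas" is a list of rows, each a list of 7 numbers: the closure, from 0 (fully open) to 1 (shut), then the shift along the tool's x, y, z in cm, then the turn, a rotation vector about the tool's x, y, z in rad. In form: [[claw, x, y, z, rx, ry, rz], ...]. A call has 1 to 20 rows; each row is the pose to reach, as a shift and turn from the pose measured when the call began, along the tool's axes at that moment; what a row does not reach only later rows make up. A row lasts 1/12 s, in which the tool goes at most 41.7 mm and 7.16 degrees, less where a joint would pass 70% of its speed; a pose out of reach is approached as far as the arm can. A call with a gripper value outside its range is refused whole. The fingers move at their own pace and stop on an object; the grip force is fixed at half the most. Time passes only in rows, so rows that repeat a pose let the fingers close. It gives the time, the measured TCP pose, the force and the opening at its end, in the units of the state.
- ctrl.read_state(): the state, without advancing time (a new reading comes with each control period).
- optics.grab_frame(name): name is "scene" or "side" or "wrist"; returns a dict with "frame" (400x640x3 uint8, red, green, blue), "intrinsics" (3x3 intrinsics, pixels), "eye" and "attitude" of the camera in the world. Camera axes: x right, y up, looking along -z (the intrinsics and any distortion apply to the point x, -y, -z); pixel columns grow to the right and rows downward; lengths in m; the calibration is good to about 2 mm. A picture is of the moment at which its call begins. There is no depth.
- workorder.finish_job(): hands the job in, once; it reports no verdict.
The state is a dict: "clock": time; "joint_pos": joint angles; "dq": joint speeds; "joint_torque": joint torques, N m; "tcp_pos": TCP position; "tool_rot": TCP orientation; "contact_force": force on the tool from outside, world axes, zero at the start; "torque": the same for the moment, N m; "opening": finger opening in m.
Only numpy, scipy, OpenCV 4.12 (cv2) and the standard library are available. Lean on these libraries where they do the work, as an engineer would, in place of code of your own. Each camera call takes 0.05 s, during which the arm holds its last target. There are 200 camera calls.

## Working session

There is one attempt and no reset: what is moved stays moved. The work goes in short steps, Python scripts to look and compute and a tool call to move; the robot and the scene stay as the last step left them, time stands still between calls to the robot, and variables do not carry over. Pictures are saved under pics/ and viewed, about 8 in all and at most 12, crops included, and the job is handed in when it is done.

Besides the shell and the picture viewer there is one more tool, called as name(argument=value, ...), one argument or row to a line, values as JSON. play_rows: Moves the arm, as the interface text tells. Its arguments: {"type":"object","properties":{"deltas":{"type":"array","items":{"type":"array","items":{"type":"number"}}}},"required":["deltas"]}

```bash
ls; mkdir -p pics
cat > h.py <<'E'
import numpy as np, cv2
from scipy.spatial.transform import Rotation as R
from plant import ctrl, optics, workorder
def q2m(q): return R.from_quat([q[1],q[2],q[3],q[0]]).as_matrix()
def grab(n,save=None):
    f=optics.grab_frame(n)
    if save: cv2.imwrite('pics/'+save,f['frame'][:,:,::-1])
    return f
def att(f):
    a=np.array(f['attitude'],float)
    return a if a.shape==(3,3) else q2m(a)
def onz(f,u,v,z):
    K=np.array(f['intrinsics']); d=np.linalg.inv(K)@[u,v,1]; d=att(f)@np.array([d[0],-d[1],-d[2]])
    e=np.array(f['eye']); return e+d*(z-e[2])/d[2]
def proj(f,p):
    c=att(f).T@(np.array(p)-np.array(f['eye'])); q=np.array(f['intrinsics'])@[c[0],-c[1],-c[2]]; return q[:2]/q[2]
E
python3 - <<'E'
from h import *
import pickle
for n in ['scene','side','wrist']:
    f=grab(n,n+'0.png'); pickle.dump(f,open(n+'0.pkl','wb')); print(n,{k:v for k,v in f.items() if k!='frame'})
print(ctrl.read_state(),ctrl.tcp_to_grasp)
E
```

```text
pics
scene {'intrinsics': array([[474.99192042,   0.        , 318.99123954],
       [  0.        , 474.99192042, 193.29474898],
       [  0.        ,   0.        ,   1.        ]]), 'eye': array([ 1.46689336, -0.51453118,  0.80035584]), 'attitude': array([0.77326053, 0.41345802, 0.21412454, 0.43043153])}
side {'intrinsics': array([[476.6250666 ,   0.        , 319.27105845],
       [  0.        , 476.6250666 , 202.89516865],
       [  0.        ,   0.        ,   1.        ]]), 'eye': array([ 0.43565963, -0.87917862,  0.8528164 ]), 'attitude': array([ 0.89965173,  0.43076308, -0.03745297, -0.06055746])}
wrist {'intrinsics': array([[318.11043942,   0.        , 321.92727172],
       [  0.        , 318.11043942, 200.55909059],
       [  0.        ,   0.        ,   1.        ]]), 'eye': array([0.59892357, 0.0658382 , 0.37368785]), 'attitude': array([ 9.91437652e-01, -1.30575616e-01,  1.14781845e-03, -2.69628309e-04])}
{'clock': 0.15, 'joint_pos': array([ 1.87974096e-05,  3.14060931e-01, -4.78414718e-02,  1.21021392e+00,
       -7.05887358e-06,  1.57077679e+00]), 'dq': array([ 0.00111665, -0.00014964,  0.00293264, -0.00056768, -0.00114602,
        0.00199328]), 'joint_torque': array([-1.47968080e-04, -5.40045226e+01,  3.40059292e+01,  1.33731824e-02,
        2.28346818e-05,  3.50972789e-05]), 'tcp_pos': array([5.99510491e-01, 8.70546138e-06, 1.98337728e-01]), 'tool_rot': array([-4.64192448e-04,  7.07093074e-01,  7.07120181e-01, -4.69183481e-04]), 'contact_force': array([ 0.50825709,  0.1051964 , -0.24341317]), 'torque': array([0.0794211 , 0.00552263, 0.00807811]), 'opening': 0.08513836665954781} 0.0187
```

View pics/scene0.png

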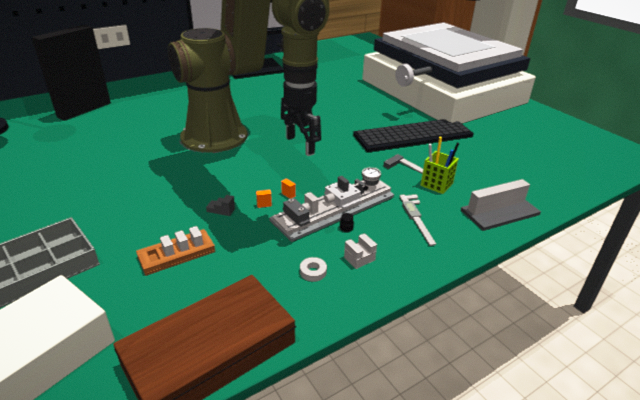

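View pics/side0.png

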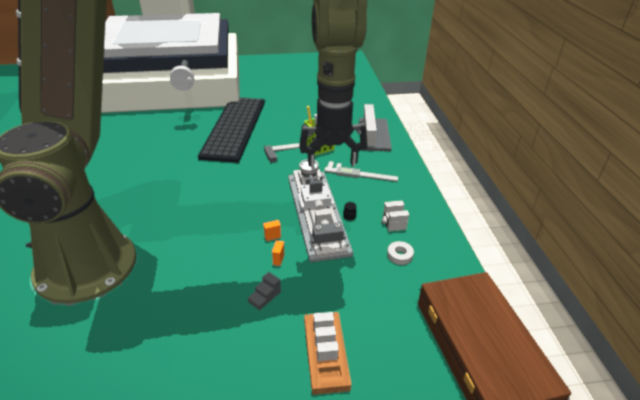

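Run:
```python
import cv2,numpy as np
s=cv2.imread('pics/scene0.png');d=cv2.imread('pics/side0.png');w=cv2.imread('pics/wrist0.png')
r=lambda i,W,H:cv2.resize(i,(W,H),interpolation=cv2.INTER_CUBIC)
a=r(s[160:240,265:405],420,240); b=r(d[155:265,280:360],218,300); c=r(d[305:395,295:360],217,300);e=r(s[225:275,130:220],360,200)
o=np.zeros((600,800,3),np.uint8); o[:240,:420]=a; o[:300,440:658]=b; o[300:600,580:797]=c
o[240:600,0:576]=r(w,576,360)
cv2.imwrite('pics/c1.png',o)
```

```text
(no output)
```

View pics/c1.png

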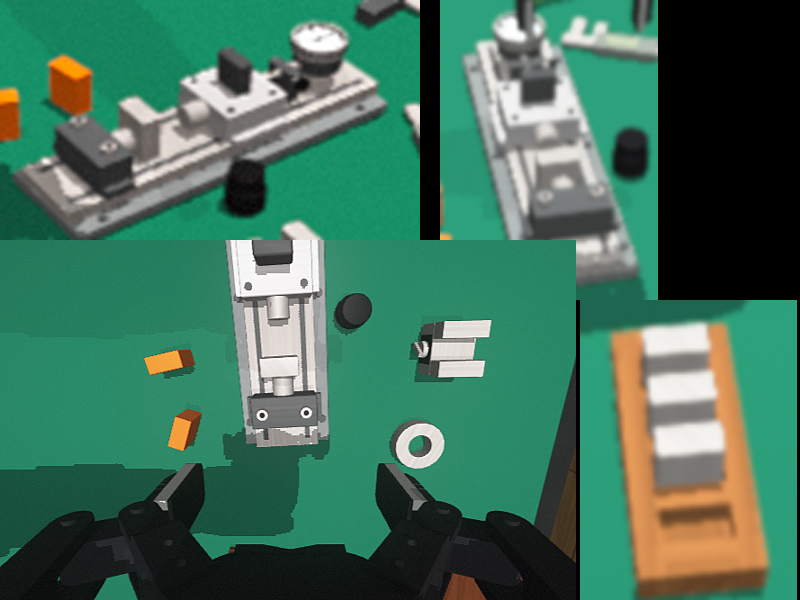

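Run:
```python
from h import *
import pickle
w=pickle.load(open('wrist0.pkl','rb'));s=pickle.load(open('scene0.pkl','rb'));d=pickle.load(open('side0.pkl','rb'))
W=lambda u,v,z:print('w',(u,v),onz(w,u/.9,(v-240)/.9,z).round(4))
S=lambda u,v,z:print('s',(u,v),onz(s,265+u/3,160+v/3,z).round(4))
D=lambda u,v,z:print('d',(u,v),onz(d,280+u/2.725-440/2.725,155+v/2.727,z).round(4))
C=lambda u,v,z:print('c',(u,v),onz(d,295+(u-580)/3.338,305+(v-300)/3.333,z).round(4))
print('bed edges inner light: '); W(247,440,.02);W(231,262,.02);W(328,440,.02);W(322,262,.02)
print('stop screws');W(262,414,.064);W(306,412,.064)
print('lugtop');S(236,52,.095)
print('dial');S(320,33,.08);D(519,25,.08)
print('spacer top');W(280,360,.075)
print('case corners top');C(612,335,.022);C(723,325,.022);C(768,570,.022);C(638,578,.022)
print('spacers top');C(674,333,.053);C(681,384,.053);C(687,440,.053)
```

```text
bed edges inner light: 
w (247, 440) [ 0.5423 -0.0553  0.02  ]
w (231, 262) [0.5328 0.1539 0.02  ]
w (328, 440) [ 0.6479 -0.0553  0.02  ]
w (322, 262) [0.6341 0.1537 0.02  ]
stop screws
w (262, 414) [ 0.5673 -0.0097  0.064 ]
w (306, 412) [ 0.6162 -0.0074  0.064 ]
lugtop
s (236, 52) [0.5803 0.1529 0.095 ]
dial
s (320, 33) [0.5745 0.2567 0.08  ]
d (519, 25) [0.579  0.2519 0.08  ]
spacer top
w (280, 360) [0.5883 0.0498 0.075 ]
case corners top
c (612, 335) [ 0.5084 -0.2356  0.022 ]
c (723, 325) [ 0.5807 -0.2369  0.022 ]
c (768, 570) [ 0.5764 -0.4099  0.022 ]
c (638, 578) [ 0.503 -0.405  0.022]
spacers top
c (674, 333) [ 0.544  -0.2631  0.053 ]
c (681, 384) [ 0.5426 -0.3012  0.053 ]
c (687, 440) [ 0.5401 -0.3405  0.053 ]
```

play_rows(
  deltas=[
    [0,4,-0.4,0,0,0,0],
    [0,8,-0.8,0,0,0,0],
    [0,12,-1.2,0,0,0,0],
    [0,16,-1.6,0,0,0,0],
    [0,20,-2,0,0,0,0],
    [0,23,-2.2,0,0,0,0],
    [0,25.4,-2.3,0,0,0,0],
    [0,25.4,-2.3,0,0,0,0],
    [0,25.4,-2.3,0,0,0,0],
  ],
)

```text
clock: 0.9
tcp_pos: [0.576, 0.2551, 0.1978]
tool_rot: [-0.0, 0.706, 0.708, -0.001]
contact_force: [-0.9, -0.5, -0.8]
opening: 0.0851
```

Run:
```python
from h import *
import pickle
f=grab('wrist','w1.png'); pickle.dump(f,open('w1.pkl','wb')); st=ctrl.read_state(); print(st['clock'],st['tcp_pos'],st['tool_rot'],st['joint_pos'])
```

```text
0.95 [0.57614664 0.25390444 0.19787087] [-4.04849960e-04  7.06781929e-01  7.07430569e-01 -1.06336003e-03] [ 4.15097418e-01  3.72695842e-01  3.31255673e-02  1.23350164e+00
 -1.58775028e-05  1.98497645e+00]
```

View pics/w1.png

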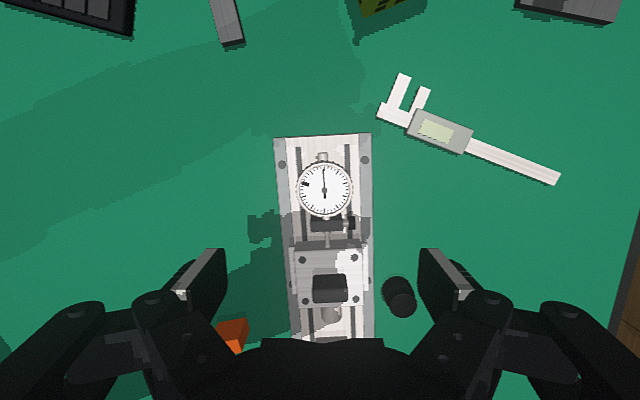

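```bash
cat > dial.py <<'E'
from h import *
def dial(f,guess,dbg=None):
    """dial centre (world), zero and pointer azimuth from world points, by polar unwrapping"""
    img=f['frame'].astype(np.uint8)
    # rectify to metric top view plane z=.078
    pts=np.array([[-.035,.035],[.035,.035],[.035,-.035],[-.035,-.035]])+guess[:2]
    src=np.float32([proj(f,[x,y,.079]) for x,y in pts]); N=420
    H=cv2.getPerspectiveTransform(src,np.float32([[0,0],[N,0],[N,N],[0,N]]))
    t=cv2.cvtColor(cv2.warpPerspective(img,H,(N,N),flags=cv2.INTER_CUBIC),cv2.COLOR_RGB2GRAY)
    if dbg: cv2.imwrite('pics/'+dbg,t)
    return t
E
python3 - <<'E'
from dial import *
import pickle
f=pickle.load(open('w1.pkl','rb'))
g=onz(f,325,189,.08);print(g)
dial(f,g,'d1.png')
print('bed corners',onz(f,274,137,.02),onz(f,370,134,.02),onz(f,373,335,.02))
print('bracket end',onz(f,322,155,.06))
for p in [(313,275),(347,275),(348,302),(312,303)]: print('lug',p,onz(f,*p,.095).round(4))
print('carr corners',[onz(f,*p,.061).round(4) for p in [(292,250),(364,248),(369,302),(291,307)]])
E
```

```text
[0.57760399 0.25355044 0.08      ]
bed corners [0.5221481  0.29781335 0.02      ] [0.62675776 0.30121587 0.02      ] [0.64109161 0.04580037 0.02      ]
bracket end [0.5746666  0.28316597 0.06      ]
lug (313, 275) [0.5663 0.1718 0.095 ]
lug (347, 275) [0.5991 0.1719 0.095 ]
lug (348, 302) [0.6007 0.1423 0.095 ]
lug (312, 303) [0.5651 0.1411 0.095 ]
carr corners [array([0.543 , 0.1827, 0.061 ]), array([0.6193, 0.1852, 0.061 ]), array([0.6272, 0.1206, 0.061 ]), array([0.5403, 0.1139, 0.061 ])]
```

View pics/d1.png

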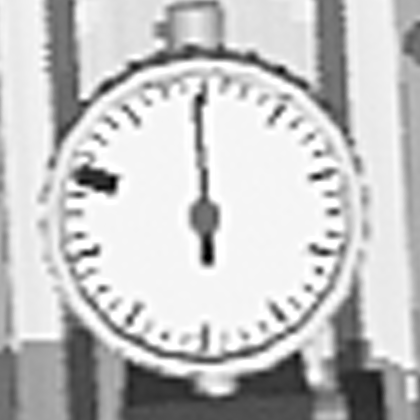

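play_rows(
  deltas=[
    [0,-0.1,0.05,3,0,0,-0.12],
    [0,-0.1,0.05,6,0,0,-0.24],
    [0,-0.1,0.05,8,0,0,-0.36],
    [0,-0.1,0.05,9,0,0,-0.48],
    [0,-0.1,0.05,10,0,0,-0.6],
    [0,-0.1,0.05,11.5,0,0,-0.62],
    [0,-0.1,0.05,12.5,0,0,-0.62],
    [0,-0.1,0.05,13.1,0,0,-0.62],
    [0,-0.1,0.05,13.1,0,0,-0.62],
    [0.2,-0.1,0.05,13.1,0,0,-0.62],
    [0.3,-0.1,0.05,13.1,0,0,-0.62],
    [0.3,-0.1,0.05,13.1,0,0,-0.62],
  ],
)

```text
clock: 1.95
tcp_pos: [0.5771, 0.253, 0.0679]
tool_rot: [-0.0, 0.457, 0.889, -0.0]
contact_force: [-0.1, -0.1, 0.3]
opening: 0.0597
```

Run:
```python
from h import *
f=grab('wrist','w2.png'); st=ctrl.read_state(); print(st['clock'],st['tcp_pos'],st['contact_force'],st['opening'],st['joint_pos'][5])
```

```text
2.0 [0.57702645 0.25304829 0.06777235] [ 0.62189625 -0.39354242  0.82496769] 0.05968113300241145 1.3633554382422755
```

View pics/w2.png

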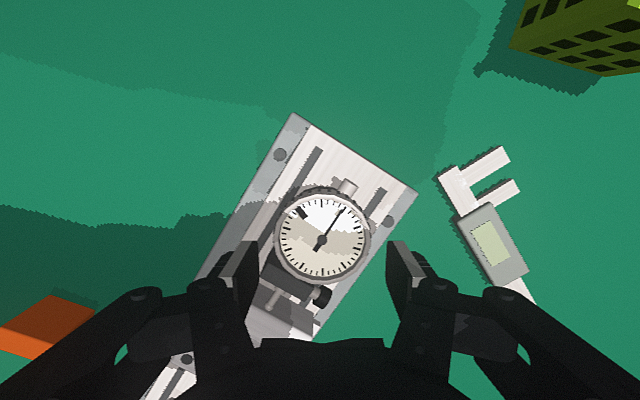

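play_rows(
  deltas=[
    [0.36,0,0,0,0,0,0],
    [0.5,0,0,0,0,0,0],
    [0.5,0,0,0,0,0,0],
    [0.5,0,0,0,0,0,0],
  ],
)

```text
clock: 2.33
tcp_pos: [0.577, 0.2531, 0.0679]
tool_rot: [-0.0, 0.457, 0.889, -0.0]
contact_force: [0.1, -0.1, 0.1]
opening: 0.0427
```

Run:
```python
from h import *
f=grab('wrist'); st=ctrl.read_state(); print(st['opening'],st['contact_force'],st['torque'])
m=q2m(st['tool_rot']);print(m.round(3)); 
print(proj(f,st['tcp_pos']),proj(f,[.5766,.2527,.08]))
a=cv2.resize(f['frame'][150:350,200:460,::-1],(780,600),interpolation=cv2.INTER_CUBIC);cv2.imwrite('pics/w3.png',a)
```

```text
0.04270403516791304 [-0.27897875  0.21549044  0.17851335] [0.00866623 0.0201229  0.00991645]
[[-0.582  0.813 -0.001]
 [ 0.813  0.582 -0.   ]
 [ 0.    -0.001 -1.   ]]
[322.71296796 232.21474603] [321.59655421 240.18196517]
```

View pics/w3.png

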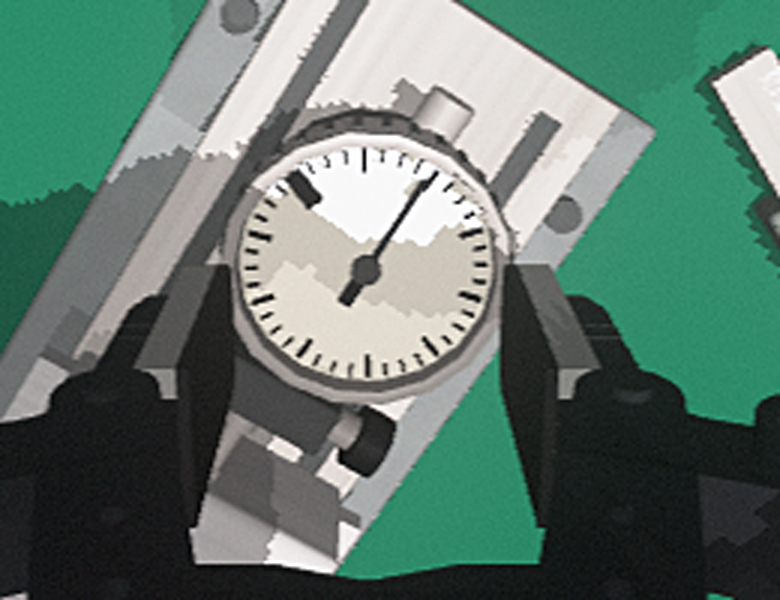

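play_rows(
  deltas=[
    [0.2,0,0,0,0,0,0],
    [0.2,0,0,0,0,0,0],
    [0.2,0,0,0,0,0,0],
    [0.2,0,0,0.5,0,0,0],
    [0.2,-0.05,-0.03,0.9,0,0,0],
    [0.2,-0.05,-0.03,0.9,0,0,0],
    [0.35,-0.05,-0.03,0.9,0,0,0],
    [0.5,-0.05,-0.03,0.9,0,0,0],
    [0.5,-0.05,-0.03,0.9,0,0,0],
    [0.5,-0.05,-0.03,0.9,0,0,0],
  ],
)

```text
clock: 3.22
tcp_pos: [0.5772, 0.2526, 0.059]
tool_rot: [-0.0, 0.457, 0.889, -0.0]
contact_force: [0.3, 0.7, 0.1]
opening: 0.0427
```

Run:
```python
from h import *
s=grab('scene');d=grab('side');st=ctrl.read_state();t=st['tcp_pos'];m=q2m(st['tool_rot'])
o=np.zeros((560,800,3),np.uint8)
for i,f in enumerate([s,d]):
    u,v=proj(f,t).astype(int); im=f['frame'].copy()
    c=cv2.resize(im[v-55:v+25,u-28:u+29,::-1],(399,560),interpolation=cv2.INTER_CUBIC)
    for h in [0,.02,.04]:
        for sg in [-1,1]:
            q=(proj(f,t-m[:,2]*h+sg*m[:,1]*.0213)-[u-28,v-55]+.5)*7
            cv2.circle(c,tuple(int(x) for x in q),3,(0,0,255) if h==0 else (0,255,255) if h==.02 else (255,0,255),-1)
    o[:,i*400:i*400+399]=c
cv2.imwrite('pics/tip.png',o)
```

```text
(no output)
```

View pics/tip.png

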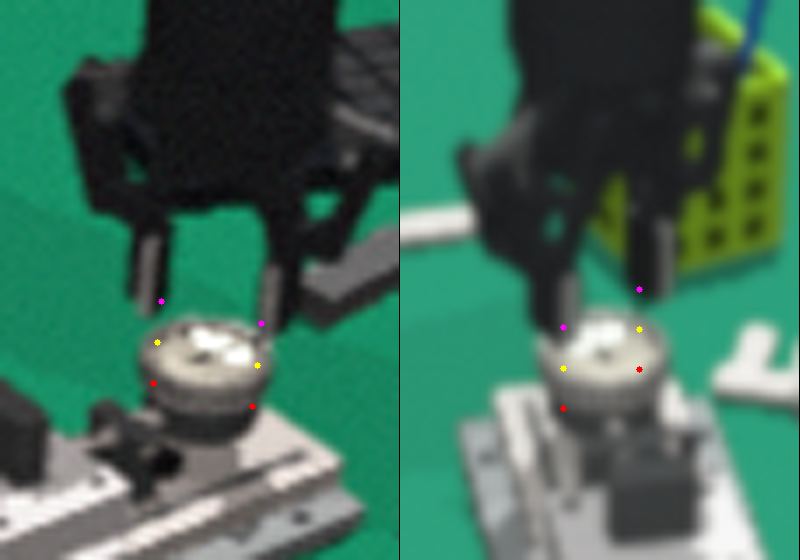

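play_rows(
  deltas=[
    [0.15,0,0,0,0,0,0],
    [0.15,0,0,0,0,0,0],
    [0.15,0,0,0,0,0,0],
    [0.15,0,0,1,0,0,0],
    [0.15,0,0,2,0,0,0],
    [0.15,0,0,2.8,0,0,0],
    [0.15,0,0,2.8,0,0,0],
    [0.3,0,0,2.8,0,0,0],
    [0.45,0,0,2.8,0,0,0],
    [0.45,0,0,2.8,0,0,0],
    [0.45,0,0,2.8,0,0,0],
  ],
)

```text
clock: 4.23
tcp_pos: [0.5772, 0.2527, 0.0312]
tool_rot: [-0.0, 0.457, 0.889, -0.0]
contact_force: [-0.3, -0.2, -0.8]
opening: 0.0515
```

play_rows(
  deltas=[
    [0.55,0,0,0,0,0,0.1],
    [0.55,0,0,0,0,0,0.2],
    [0.55,0,0,0,0,0,0.3],
    [0.55,0,0,0,0,0,0.4],
    [0.55,0,0,0,0,0,0.5],
    [0.55,0,0,0,0,0,0.6],
    [0.55,0,0,0,0,0,0.7],
    [0.55,0,0,0,0,0,0.8],
    [0.55,0,0,0,0,0,0.9],
    [0.55,0,0,0,0,0,1.0],
    [0.55,0,0,0,0,0,1.1],
    [0.55,0,0,0,0,0,1.2],
    [0.55,0,0,0,0,0,1.2],
    [0.55,0,0,0,0,0,1.2],
  ],
)

```text
clock: 5.4
tcp_pos: [0.5783, 0.2527, 0.0312]
tool_rot: [0.0, 0.879, 0.477, 0.001]
contact_force: [5.2, 0.0, -6.5]
opening: 0.0515
```

```bash
cat > ang.py <<'E'
from dial import *
def blobs(f,c,name=None):
    t=dial(f,c,name)
    # polar unwrap around the white disc; centre from the dark hub nearest the middle
    P=np.array([[x,y] for y in range(420) for x in range(420)])
    return t
E
python3 - <<'E'
from dial import *
import pickle
f=grab('wrist');pickle.dump(f,open('w4.pkl','wb'))
st=ctrl.read_state();print(st['clock'],st['tcp_pos'],st['tool_rot'],st['opening'],st['contact_force'])
t=dial(f,np.array([.5766,.2527]));
cv2.imwrite('pics/d4.png',cv2.resize(t,(560,560)))
E
```

```text
5.45 [0.57829578 0.25273331 0.03120413] [3.65588019e-04 8.78971405e-01 4.76873909e-01 6.40966868e-04] 0.05143834913274155 [ 5.69930458 -0.67150594 -7.15632083]
```

View pics/d4.png

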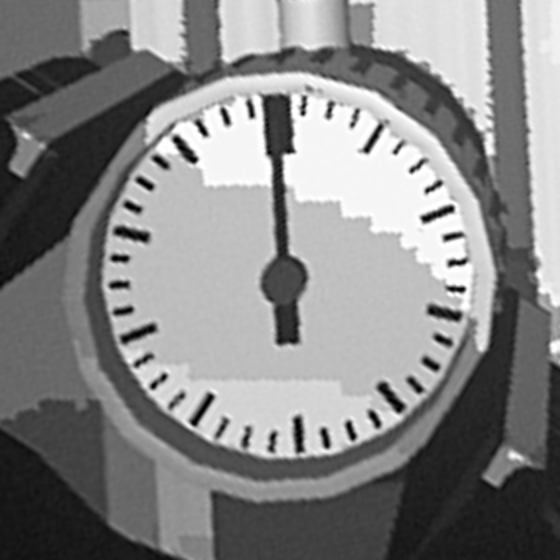

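Run:
```python
import cv2,numpy as np
t=cv2.imread('pics/d4.png',0).astype(float)
for r in [100,110,120,130,140,150,160,170,180,200,220,240,320,330]:
    row=t[r,240:330]; bg=np.percentile(row,70); w=np.clip(bg-40-row,0,None); x=np.arange(240,330); 
    k=np.abs(x-280)<22; print(r,round((w*x)[k].sum()/w[k].sum(),1),int((w[k]>20).sum()))
```

```text
100 276.3 31
110 277.5 31
120 277.7 31
130 278.2 31
140 278.4 28
150 280.4 30
160 276.6 14
170 277.6 12
180 277.3 13
200 279.1 13
220 280.7 12
240 281.5 12
320 287.0 25
330 287.1 23
```

play_rows(
  deltas=[
    [0.38,0,0,0,0,0,1e-06],
    [0.3,0,0,0,0,0,0],
    [0.1,0,0,0,0,0,0],
    [0.1,0,0,0,0,0,0],
    [0,0,0,-1.5,0,0,0],
    [0,0,0,-5,0,0,0],
    [0,0,0,-9,0,0,-0.1],
    [0,-3,2,-12,0,0,-0.2],
    [0,-6,4,-13.9,0,0,-0.3],
    [0,-9,6.5,-13.9,0,0,-0.4],
    [0,-12,9,-13.9,0,0,-0.5],
    [0,-15.6,11.4,-13.9,0,0,-0.6],
    [0,-15.6,11.4,-13.9,0,0,-0.63],
    [0,-15.6,11.4,-13.9,0,0,-0.63],
    [0,-15.6,11.4,-13.9,0,0,-0.63],
  ],
)

```text
clock: 6.7
tcp_pos: [0.5886, 0.0597, 0.1706]
tool_rot: [0.0, 0.689, 0.725, 0.001]
contact_force: [0.8, -0.3, 0.1]
opening: 0.0854
```

Run:
```python
from h import *
import pickle
f=grab('wrist','w5.png');pickle.dump(f,open('w5.pkl','wb'));st=ctrl.read_state();print(st['clock'],st['tcp_pos'],st['tool_rot'],st['opening'],st['joint_pos'])
a=f['frame'][:,150:500,::-1]; o=cv2.resize(a[0:300],(700,600),interpolation=cv2.INTER_CUBIC); cv2.imwrite('pics/w5c.png',o)
```

```text
6.75 [0.58855102 0.06045626 0.17050473] [4.15349297e-04 6.88144700e-01 7.25572930e-01 7.88727801e-04] 0.08522678785335251 [ 1.02117280e-01  3.08363772e-01 -1.19471689e-01  1.14122301e+00
  3.97833636e-04  1.61997624e+00]
```

View pics/w5c.png

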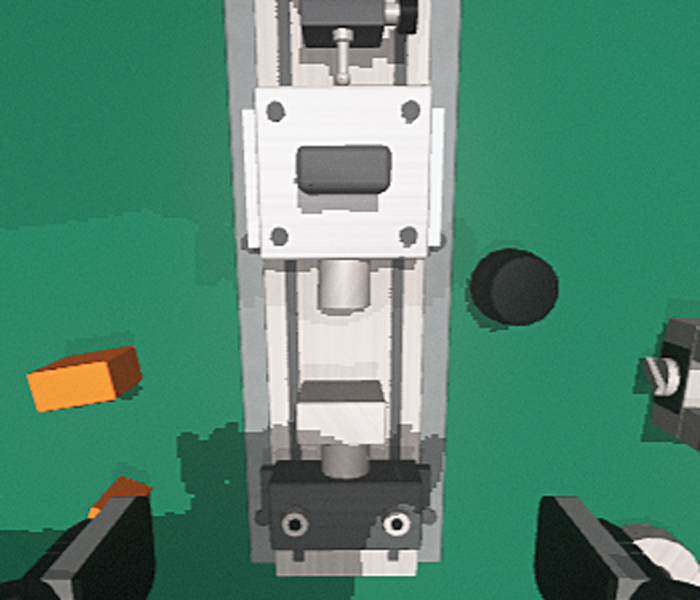

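Run:
```python
from h import *
import pickle
f=pickle.load(open('w5.pkl','rb'))
P=lambda x,y,z:onz(f,150+x/2,y/2,z)
c1,c2,c3,c4=P(261,259,.061),P(429,256,.061),P(255,88,.061),P(431,86,.061)
ax=((c3+c4)-(c1+c2))[:2];ax/=np.linalg.norm(ax);print('axis yaw',np.arctan2(-ax[0],ax[1]))
e1,e2=P(232,100,.02),P(252,560,.02);d=(e1-e2)[:2];print('bed edge yaw',np.arctan2(-d[0],d[1]))
e1,e2=P(458,100,.02),P(442,560,.02);d=(e1-e2)[:2];print('bed edge yaw',np.arctan2(-d[0],d[1]))
yaw=.052;ay=np.array([-np.sin(yaw),np.cos(yaw)]);axx=np.array([np.cos(yaw),np.sin(yaw)])
def bp(n,p): print(n,p.round(4),'x',round(float(p[:2]@axx),4),'y',round(float(p[:2]@ay),4))
for n,p in [('carr fl',c1),('fr',c2),('bl',c3),('br',c4),('lug',P(344,168,.095)),('lug t',P(344,148,.095)),('lug b',P(344,190,.095)),
 ('sp fl',P(297,401,.075)),('sp fr',P(384,401,.075)),('sp bl',P(299,443,.075)),('sp br',P(384,443,.075)),('stop screwL',P(294,525,.064)),('R',P(397,525,.064)),('stop frontL',P(272,485,.064)),('stop backL',P(271,550,.064)),('anvil end top',P(344,312,.059)),('anvil L',P(319,300,.047)),('anvil R',P(369,300,.047)),('orange1',P(30,380,.04))]: bp(n,p)
```

```text
axis yaw 0.06315094292504701
bed edge yaw 0.05269514914557921
bed edge yaw 0.05928272442283932
carr fl [0.5488 0.1117 0.061 ] x 0.5539 y 0.083
fr [0.6221 0.1167 0.061 ] x 0.6274 y 0.0842
bl [0.5452 0.1801 0.061 ] x 0.5538 y 0.1515
br [0.6172 0.1845 0.061 ] x 0.6259 y 0.1522
lug [0.5833 0.148  0.095 ] x 0.5902 y 0.1175
lug t [0.5829 0.155  0.095 ] x 0.5902 y 0.1244
lug b [0.5837 0.1402 0.095 ] x 0.5902 y 0.1097
sp fl [0.5674 0.052  0.075 ] x 0.5694 y 0.0224
sp fr [0.6058 0.0539 0.075 ] x 0.6078 y 0.0224
sp bl [0.569  0.0325 0.075 ] x 0.5699 y 0.0029
sp br [0.6071 0.0344 0.075 ] x 0.608 y 0.0028
stop screwL [ 0.5673 -0.0132  0.064 ] x 0.5658 y -0.0427
R [ 0.6171 -0.0107  0.064 ] x 0.6157 y -0.0428
stop frontL [0.5562 0.007  0.064 ] x 0.5558 y -0.0219
stop backL [ 0.5565 -0.0271  0.064 ] x 0.5543 y -0.056
anvil end top [0.5863 0.0902 0.059 ] x 0.5902 y 0.0596
anvil L [0.5744 0.0937 0.047 ] x 0.5785 y 0.0637
anvil R [0.5977 0.0949 0.047 ] x 0.6019 y 0.0637
orange1 [0.4334 0.0466 0.04  ] x 0.4352 y 0.024
```

play_rows(
  deltas=[
    [0,-4,-0.7,0,0,0,0],
    [0,-8,-1.4,0,0,0,0],
    [0,-12,-2.1,0,0,0,0],
    [0,-16,-2.8,0,0,0,0],
    [0,-20,-3.5,0,0,0,0],
    [0,-24,-4.2,0,0,0,0],
    [0,-28,-4.9,0,0,0,0],
    [0,-32,-5.6,0,0,0,0],
    [0,-36,-6.3,0,0,0,0],
    [0,-39.7,-6.8,0,0,0,0],
    [0,-39.7,-6.8,0,0,0,0],
    [0,-39.7,-6.8,0,0,0,0],
    [0,-39.7,-6.8,0,0,0,0],
  ],
)

```text
clock: 7.83
tcp_pos: [0.5422, -0.3381, 0.1698]
tool_rot: [-0.0, 0.688, 0.726, 0.001]
contact_force: [0.7, -0.3, 0.5]
opening: 0.0851
```

Run:
```python
from h import *
import pickle
f=grab('wrist','w6.png');pickle.dump(f,open('w6.pkl','wb'));st=ctrl.read_state();print(st['clock'],st['tcp_pos'],st['tool_rot'],st['joint_pos'])
im=f['frame'];hsv=cv2.cvtColor(im,cv2.COLOR_RGB2HSV)
for nm,m,z in [('white',cv2.inRange(hsv,(0,0,140),(180,60,255)),.053),('orange',cv2.inRange(hsv,(5,110,90),(22,255,255)),.022)]:
    cs,_=cv2.findContours(m,cv2.RETR_EXTERNAL,cv2.CHAIN_APPROX_NONE)
    for c in cs:
        if cv2.contourArea(c)<250: continue
        b=cv2.boxPoints(cv2.minAreaRect(c)); w=np.array([onz(f,*p,z)[:2] for p in b]); print(nm,cv2.contourArea(c),cv2.minAreaRect(c)[0],'ctr',w.mean(0).round(4),w.round(4).tolist())
```

```text
7.8833 [ 0.54228704 -0.33769604  0.16999699] [2.35157165e-07 6.87450466e-01 7.26230576e-01 1.00330126e-03] [-0.55808019  0.39836723  0.00673564  1.17876583  0.00196655  0.95786626]
white 667.0 (236.72415161132812, 340.689697265625) ctr [ 0.4586 -0.5115] [[0.4367, -0.4981], [0.4787, -0.4918], [0.481, -0.5249], [0.438, -0.5314]]
white 796.5 (320.42352294921875, 187.49412536621094) ctr [ 0.54   -0.3379] [[0.5196, -0.3471], [0.5204, -0.3277], [0.5599, -0.3286], [0.5598, -0.3482]]
white 881.0 (323.5034484863281, 148.95863342285156) ctr [ 0.5409 -0.3018] [[0.5204, -0.311], [0.5214, -0.2915], [0.561, -0.2926], [0.5608, -0.3122]]
white 967.5 (327.69122314453125, 108.35722351074219) ctr [ 0.5427 -0.2661] [[0.522, -0.275], [0.5232, -0.2556], [0.5629, -0.2571], [0.5624, -0.2767]]
orange 12025.5 (323.1970520019531, 157.938232421875) ctr [ 0.5414 -0.3197] [[0.4972, -0.4047], [0.5064, -0.2329], [0.5802, -0.2343], [0.5817, -0.4072]]
orange 14160.0 (602.5, 209.0) ctr [ 0.8458 -0.3727] [[0.765, -0.2106], [0.8337, -0.2069], [0.9365, -0.5343], [0.8482, -0.5389]]
```

play_rows(
  deltas=[
    [0.2,-0.01,-0.23,3,0,0,0.088],
    [0.2,-0.01,-0.23,7,0,0,0.088],
    [0.2,-0.01,-0.23,11,0,0,0.088],
    [0.2,-0.01,-0.23,14,0,0,0.088],
    [0.2,-0.01,-0.23,16,0,0,0.088],
    [0.2,-0.01,-0.23,17.2,0,0,0.088],
    [0.2,-0.01,-0.23,17.2,0,0,0.088],
    [0.4,-0.01,-0.23,17.2,0,0,0.088],
    [0.6,-0.01,-0.23,17.2,0,0,0.088],
    [0.65,-0.01,-0.23,17.2,0,0,0.088],
    [0.65,-0.01,-0.23,17.2,0,0,0.088],
    [0.65,-0.01,-0.23,17.2,0,0,0.088],
  ],
)

```text
clock: 8.88
tcp_pos: [0.5421, -0.3386, 0.0004]
tool_rot: [0.002, 0.719, 0.695, 0.002]
contact_force: [0.5, 1.6, 7.1]
opening: 0.0391
```

play_rows(
  deltas=[
    [0.65,0,0,-1,0,0,0],
    [0.65,0,0,-2,0,0,0],
    [0.65,0,0,-4,0,0,0],
    [0.65,0,0,-7,0,0,0],
    [0.65,0,0,-10,0,0,0],
    [0.65,0,0,-12,0,0,0],
    [0.65,0,0,-12,0,0,0],
    [0.65,0,0,-12,0,0,0],
  ],
)

```text
clock: 9.55
tcp_pos: [0.5425, -0.3393, 0.1224]
tool_rot: [0.004, 0.719, 0.695, 0.002]
contact_force: [0.3, 0.5, -2.9]
opening: 0.0386
```

```bash
cat > held.py <<'E'
from h import *
def held(f,z0,im=None):
    # white top of the held spacer between the fingers
    hsv=cv2.cvtColor(f['frame'],cv2.COLOR_RGB2HSV); m=cv2.inRange(hsv,(0,0,125),(180,60,255))
    cs,_=cv2.findContours(m,cv2.RETR_EXTERNAL,cv2.CHAIN_APPROX_NONE)
    for c in cs:
        if cv2.contourArea(c)<250: continue
        r=cv2.minAreaRect(c); b=cv2.boxPoints(r); w=np.array([onz(f,*p,z0)[:2] for p in b]); print(int(cv2.contourArea(c)),np.round(r[0]),np.round(r[1]),'ctr',w.mean(0).round(4),'sz',np.linalg.norm(w[1]-w[0]).round(4),np.linalg.norm(w[2]-w[1]).round(4))
E
python3 - <<'E'
from held import *
f=grab('wrist','w7.png');st=ctrl.read_state();print(st['clock'],st['tcp_pos'],st['tool_rot'],st['contact_force'],st['opening'])
held(f,.053+.12)
E
```

```text
9.6 [ 0.54131751 -0.33855137  0.1205023 ] [0.00201934 0.71878058 0.69523176 0.00178671] [ 0.27987391  0.22246525 -3.08116087] 0.03888790695453346
563 [455. 381.] [63. 13.] ctr [ 0.6032 -0.3994] sz 0.0067 0.0357
3533 [322. 274.] [42. 91.] ctr [ 0.5414 -0.3399] sz 0.0387 0.0201
1267 [318. 153.] [51. 25.] ctr [ 0.5416 -0.2878] sz 0.0097 0.0197
1429 [320. 104.] [27. 53.] ctr [ 0.5426 -0.2695] sz 0.0197 0.0097
```

View pics/w7.png

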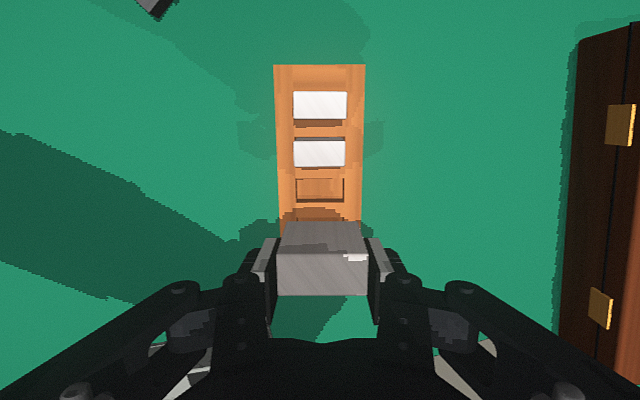

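play_rows(
  deltas=[
    [0.65,3,0.3,0,0,0,0],
    [0.65,7,0.6,0,0,0,0],
    [0.65,11,0.9,0,0,0,-0.03],
    [0.65,15,1.2,0,0,0,-0.06],
    [0.65,19,1.5,0,0,0,-0.089],
    [0.65,23,1.8,0,0,0,-0.089],
    [0.65,27,2.1,0,0,0,-0.089],
    [0.65,31,2.4,0,0,0,-0.089],
    [0.65,35,2.7,0,0,0,-0.089],
    [0.65,38.5,3.0,0,0,0,-0.089],
    [0.65,40.7,3.2,0,0,0,-0.089],
    [0.65,40.7,3.2,0,0,0,-0.089],
    [0.65,40.7,3.2,0,0,0,-0.089],
    [0.65,40.7,3.2,1,0,0,-0.089],
    [0.65,40.7,3.2,1,0,0,-0.089],
  ],
)

```text
clock: 10.85
tcp_pos: [0.585, 0.0659, 0.1078]
tool_rot: [0.001, 0.688, 0.726, 0.0]
contact_force: [-0.2, 0.4, -3.1]
opening: 0.0387
```

Run:
```python
from held import *
f=grab('wrist','w8.png');st=ctrl.read_state();print(st['clock'],st['tcp_pos'],st['tool_rot'],st['contact_force'],st['opening'])
m=q2m(st['tool_rot']);print('yaw',np.arctan2(m[1,0],m[0,0])-np.pi/2,'z axis',m[:,2])
print('target delta tool (cm)',(m.T@(np.array([.587,.067,.0245])-st['tcp_pos'])*100).round(2))
```

```text
10.9 [0.58512873 0.06576981 0.10844623] [9.90669775e-04 6.87717272e-01 7.25977926e-01 1.54091587e-04] [-0.70954435 -0.41812423 -3.2834364 ] 0.038809121794288665
yaw 0.05411439258583162 z axis [ 0.00165035 -0.00113887 -0.99999799]
target delta tool (cm) [0.12 0.18 8.39]
```

play_rows(
  deltas=[
    [0.65,0.12,0.18,2,0,0,0],
    [0.65,0.12,0.18,3.5,0,0,0],
    [0.65,0.12,0.18,4,0,0,0],
    [0.65,0.12,0.18,4.5,0,0,0],
    [0.65,0.12,0.18,5,0,0,0],
    [0.65,0.12,0.18,5.6,0,0,0],
    [0.65,0.12,0.18,6.3,0,0,0],
    [0.65,0.12,0.18,7,0,0,0],
    [0.65,0.12,0.18,7.7,0,0,0],
    [0.65,0.12,0.18,8.3,0,0,0],
    [0.65,0.12,0.18,8.3,0,0,0],
  ],
)

```text
clock: 11.82
tcp_pos: [0.5859, 0.0669, 0.0238]
tool_rot: [0.0, 0.688, 0.726, -0.001]
contact_force: [-0.1, -0.1, -2.5]
opening: 0.0387
```

Run:
```python
from held import *
f=grab('wrist','w9.png');st=ctrl.read_state();print(st['clock'],st['tcp_pos'],st['tool_rot'],st['contact_force'],st['opening'])
t=cv2.cvtColor(f['frame'],cv2.COLOR_RGB2GRAY)
for u in (300,322,340): print(u,t[170:320:2,u].tolist())
print([ (z,proj(f,[.587,.067-.0013,z]).round(0).tolist()) for z in (.03,.075)])
```

```text
11.8667 [0.58619841 0.06694931 0.02451543] [ 4.54307554e-04  6.87673536e-01  7.26019751e-01 -4.71095311e-04] [-0.42352659 -0.53901567 -3.39914139] 0.03872301767892037
300 [215, 213, 215, 214, 217, 214, 215, 216, 214, 214, 215, 215, 215, 220, 222, 220, 214, 212, 213, 213, 212, 210, 214, 212, 214, 229, 96, 104, 103, 100, 105, 103, 104, 99, 104, 104, 85, 82, 82, 87, 83, 83, 112, 130, 136, 134, 132, 134, 133, 134, 128, 128, 133, 132, 131, 133, 132, 129, 131, 131, 136, 134, 131, 78, 80, 81, 87, 136, 151, 152, 152, 147, 144, 146, 149]
322 [217, 219, 218, 217, 222, 221, 222, 215, 217, 214, 215, 211, 212, 209, 208, 212, 209, 209, 213, 217, 215, 219, 217, 217, 217, 234, 97, 103, 100, 102, 106, 103, 102, 103, 102, 102, 107, 84, 85, 87, 87, 82, 113, 131, 134, 133, 130, 128, 129, 129, 127, 130, 130, 129, 129, 130, 129, 129, 133, 131, 130, 129, 127, 75, 79, 80, 95, 124, 152, 151, 150, 146, 146, 145, 143]
340 [202, 199, 204, 202, 197, 204, 202, 198, 194, 196, 196, 192, 195, 196, 194, 195, 201, 195, 180, 218, 215, 214, 217, 216, 217, 231, 97, 102, 103, 106, 102, 103, 107, 103, 102, 104, 108, 104, 109, 102, 104, 104, 115, 124, 136, 135, 133, 138, 132, 138, 141, 138, 132, 132, 132, 133, 132, 128, 132, 126, 126, 127, 124, 76, 84, 82, 92, 133, 151, 153, 156, 154, 156, 154, 154]
[(0.03, [325.0, 238.0]), (0.075, [326.0, 276.0])]
```

play_rows(
  deltas=[
    [0.65,0,0,0.1,0,0,0],
    [0.65,0,0,0.2,0,0,0],
    [0.65,0,0,0.2,0,0,0],
    [0.65,0,0,0.2,0,0,0],
  ],
)

```text
clock: 12.2
tcp_pos: [0.5864, 0.067, 0.0227]
tool_rot: [0.001, 0.688, 0.726, -0.0]
contact_force: [-0.0, -0.1, -3.4]
opening: 0.0387
```

play_rows(
  deltas=[
    [0.65,-0.1,0,0,0,0,0],
    [0.65,-0.2,0,0,0,0,0],
    [0.65,-0.27,0,0.1,0,0,0],
    [0.65,-0.27,0,0.2,0,0,0],
    [0.65,-0.27,0,0.2,0,0,0],
  ],
)

```text
clock: 12.62
tcp_pos: [0.5869, 0.0644, 0.0224]
tool_rot: [0.001, 0.688, 0.726, 0.0]
contact_force: [-4.4, 0.4, 9.4]
opening: 0.0384
```

play_rows(
  deltas=[
    [0.65,0,0,0,0,0,0],
    [0.45,0,0,0,0,0,0],
    [0.3,0,0,0,0,0,0],
    [0.2,0,0,0,0,0,0],
    [0.2,0,0,-1,0,0,0],
    [0.1,0,0,-4,0,0,0],
    [0,0,0,-8,0,0,0],
    [0,0,0,-12,0,0,0],
    [0,0,0,-14.8,0,0,0],
    [0,0,0,-14.8,0,0,0],
    [0,0,0,-14.8,0,0,0],
  ],
)

```text
clock: 13.53
tcp_pos: [0.5886, 0.0647, 0.1733]
tool_rot: [0.003, 0.688, 0.726, 0.002]
contact_force: [0.2, 0.4, -0.8]
opening: 0.0852
```

Run:
```python
from held import *
import pickle
f=grab('wrist','w10.png');pickle.dump(f,open('w10.pkl','wb'));st=ctrl.read_state();print(st['clock'],st['tcp_pos'],st['tool_rot'],st['contact_force'])
a=f['frame'][60:260,230:430,::-1]; cv2.imwrite('pics/w10c.png',cv2.resize(a,(600,600),interpolation=cv2.INTER_CUBIC))
```

```text
13.5833 [0.58711493 0.06448367 0.171178  ] [0.00134857 0.68771038 0.72598345 0.00080667] [-0.30380235 -0.41973152 -0.82830976]
```

View pics/w10c.png

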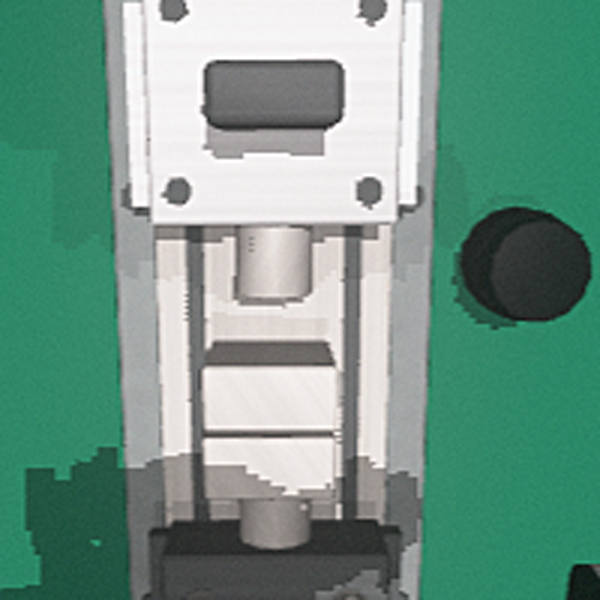

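Run:
```python
from h import *
import pickle
f=pickle.load(open('w10.pkl','rb'))
t=cv2.cvtColor(f['frame'],cv2.COLOR_RGB2GRAY).astype(int)
yaw=.055;ay=np.array([-np.sin(yaw),np.cos(yaw)]);axx=np.array([np.cos(yaw),np.sin(yaw)])
P=lambda x,y,z:onz(f,230+x/3-.33,60+y/3-.33,z)[:2]
for n,x,y,z in [('carr front',270,223,.061),('sp2 front',270,367,.075),('sp2 back',270,432,.075),('sp1 front',270,436,.075),('sp1 back',240,498,.075),('anvil low edge (side z~.047, end)',238,298,.047),('anvil top end',273,300,.059),('lug back',274,62,.095),('lug front',274,127,.095)]:
    p=P(x,y,z);print(n,p.round(4),'x',(p@axx).round(4),'y',(p@ay).round(4))
print('rem est', (P(270,223,.061)@ay-.022-P(270,367,.075)@ay).round(4))
p=P(274,95,.095);print('lug',p)
print(t[60:270,320].tolist())
```

```text
carr front [0.5836 0.1143] x 0.589 y 0.082
sp2 front [0.5857 0.0738] x 0.5889 y 0.0415
sp2 back [0.5868 0.0541] x 0.5889 y 0.0218
sp1 front [0.5868 0.0529] x 0.5888 y 0.0206
sp1 back [0.5787 0.0329] x 0.5797 y 0.001
anvil low edge (side z~.047, end) [0.5748 0.0897] x 0.5788 y 0.058
anvil top end [0.5857 0.0913] x 0.5899 y 0.059
lug back [0.5826 0.1556] x 0.5902 y 0.1234
lug front [0.5834 0.1401] x 0.5902 y 0.1078
rem est 0.0185
lug [0.58296191 0.14781578]
[243, 243, 243, 245, 244, 245, 245, 244, 244, 244, 245, 246, 246, 245, 242, 242, 242, 244, 250, 255, 88, 96, 110, 123, 122, 119, 123, 123, 117, 121, 122, 120, 117, 116, 113, 116, 112, 117, 100, 97, 82, 66, 48, 138, 169, 170, 170, 163, 161, 157, 151, 253, 246, 242, 242, 242, 240, 239, 238, 239, 240, 240, 238, 239, 240, 241, 240, 240, 239, 236, 233, 236, 242, 230, 171, 152, 238, 232, 230, 229, 228, 227, 227, 229, 227, 224, 223, 222, 223, 218, 219, 219, 219, 218, 213, 216, 216, 219, 224, 147, 128, 143, 240, 230, 230, 216, 215, 214, 218, 216, 217, 219, 229, 168, 93, 106, 108, 107, 107, 102, 108, 88, 200, 239, 240, 237, 236, 233, 233, 230, 232, 233, 232, 231, 230, 228, 230, 230, 230, 231, 232, 232, 245, 159, 99, 75, 231, 244, 234, 234, 231, 229, 229, 229, 229, 229, 227, 227, 228, 231, 203, 215, 152, 155, 156, 155, 101, 149, 148, 148, 147, 147, 151, 145, 144, 144, 142, 147, 144, 146, 146, 152, 136, 41, 44, 67, 66, 72, 73, 74, 71, 72, 73, 70, 73, 74, 76, 70, 76, 71, 65, 68, 70, 72, 70, 70, 67, 68, 68, 70]
```

play_rows(
  deltas=[
    [0.5,3,0,0,0,0,0],
    [1,7,0,0,0,0,0],
    [1,11.1,0,0,0,0,0],
    [1,11.1,0,0,0,0,0],
    [1,11.1,0,3,0,0,0],
    [1,11.1,0,6,0,0,0],
    [1,11.1,0,9,0,0,0],
    [1,11.1,0,11.5,0,0,0],
    [1,11.1,0,12.5,0,0,0],
    [1,11.1,0,13.3,0,0,0],
    [1,11.1,0,13.3,0,0,0],
  ],
)

```text
clock: 14.5
tcp_pos: [0.58, 0.1747, 0.0362]
tool_rot: [0.0, 0.688, 0.726, -0.001]
contact_force: [-0.1, -0.1, -0.2]
opening: -0.0002
```

Run:
```python
from dial import *
st=ctrl.read_state();print(st['clock'],st['tcp_pos'],st['tool_rot'],st['contact_force'],st['opening'])
f=grab('wrist','w11.png');t=dial(f,np.array([.5766,.2527]),'d11.png')
print('dial px',proj(f,[.5766,.2527,.08]))
# pointer/mark angle: dark pixels in annuli; hub centre from dark blob
def prof(t,c,r0,r1):
    th=np.deg2rad(np.arange(0,360,1.)); rr=np.arange(r0,r1,1.)
    X=(c[0]-np.outer(rr,np.sin(th))).astype(np.float32);Y=(c[1]-np.outer(rr,np.cos(th))).astype(np.float32)
    return cv2.remap(t,X,Y,cv2.INTER_LINEAR).mean(0)
c=(213,211)
for r in [(40,85),(112,124)]:
    p=prof(t,c,*r); k=np.argsort(p)[:8]; print(r,sorted(k.tolist()),p[k].round().tolist(),np.median(p))
# tips check: lowest-finger position in scene camera
```

```text
14.5 [0.58003037 0.17471351 0.03619167] [ 4.80634620e-04  6.87722610e-01  7.25973085e-01 -6.78300826e-04] [-0.07221575 -0.07428473 -0.17285558] -0.00018656153248724903
dial px [326.09315642  83.0323192 ]
(40, 85) [1, 2, 3, 4, 5, 6, 7, 8] [65.0, 77.0, 78.0, 99.0, 111.0, 137.0, 154.0, 186.0] 243.62222222222223
(112, 124) [41, 113, 148, 183, 219, 255, 291, 328] [35.0, 35.0, 35.0, 40.0, 42.0, 45.0, 46.0, 48.0] 243.33333333333334
```

play_rows(
  deltas=[
    [1,-0.4,0,0,0,0,0],
    [1,-0.7,0,0,0,0,0],
    [1,-0.9,0,0,0,0,0],
    [1,-1.1,0,0,0,0,0],
    [1,-1.3,0,0,0,0,0],
    [1,-1.5,0,0,0,0,0],
    [1,-1.7,0,0,0,0,0],
    [1,-1.7,0,0,0,0,0],
  ],
)

```text
clock: 15.22
tcp_pos: [0.5827, 0.158, 0.0382]
tool_rot: [0.001, 0.688, 0.726, 0.001]
contact_force: [1.3, 4.2, 2.1]
opening: 0.0
```

```bash
cat > ptr.py <<'E'
from dial import *
def prof(t,c,r0,r1):
    th=np.deg2rad(np.arange(0,360,1.)); rr=np.arange(r0,r1,1.)
    X=(c[0]-np.outer(rr,np.sin(th))).astype(np.float32);Y=(c[1]-np.outer(rr,np.cos(th))).astype(np.float32)
    return cv2.remap(t,X,Y,cv2.INTER_LINEAR).mean(0)
def report(name):
    st=ctrl.read_state();print(st['clock'],st['tcp_pos'].round(4),st['contact_force'].round(1))
    f=grab('wrist',name+'.png');t=dial(f,np.array([.5766,.2527]),name+'d.png')
    p=prof(t,(213,211),50,90);w=np.clip(np.median(p)-60-p,0,None);k=np.nonzero(w)[0]
    print('ptr ccw deg',k.tolist(),w[k].round().tolist())
    hsv=cv2.cvtColor(f['frame'],cv2.COLOR_RGB2HSV)
E
python3 -c "
from ptr import *
report('w12')"
```

```text
15.2167 [0.5827 0.158  0.0382] [1.3 4.2 2.1]
ptr ccw deg [0, 1, 2, 3, 4, 5, 6, 7, 8, 9, 10, 11, 12, 13, 196, 197, 198, 199, 200, 201, 202, 203, 353, 354, 355, 356, 357, 358, 359] [7.0, 8.0, 8.0, 8.0, 8.0, 8.0, 7.0, 7.0, 6.0, 5.0, 4.0, 3.0, 2.0, 0.0, 3.0, 43.0, 82.0, 104.0, 108.0, 107.0, 82.0, 19.0, 0.0, 2.0, 3.0, 4.0, 5.0, 6.0, 7.0]
```

play_rows(
  deltas=[
    [1,-0.2,0,0,0,0,0],
    [1,-0.4,0,0,0,0,0],
    [1,-0.6,0,0,0,0,0],
    [1,-0.7,0,0,0,0,0],
    [1,-0.7,0,0,0,0,0],
  ],
)

```text
clock: 15.68
tcp_pos: [0.5828, 0.1506, 0.0379]
tool_rot: [0.001, 0.688, 0.726, 0.0]
contact_force: [0.9, 2.8, 1.1]
opening: 0.0
```

```bash
python3 -c "
from ptr import *
report('w13')"
```

```text
15.6833 [0.5828 0.1506 0.0379] [0.9 2.8 1.1]
ptr ccw deg [0, 1, 2, 3, 4, 5, 6, 7, 8, 9, 10, 11, 12, 13, 14, 15, 16, 17, 18, 19, 20, 21, 22, 23, 24, 25, 26, 27, 28, 29, 30, 31, 32, 33, 34, 35, 36, 37, 38, 39, 40, 41, 42, 43, 44, 45, 46, 47, 48, 49, 50, 51, 52, 53, 54, 55, 56, 57, 58, 59, 60, 61, 62, 63, 64, 65, 66, 67, 68, 69, 70, 71, 72, 73, 74, 75, 299, 300, 301, 302, 303, 304, 305, 306, 307, 308, 309, 310, 311, 312, 313, 314, 315, 316, 317, 318, 319, 320, 321, 322, 323, 324, 325, 326, 327, 328, 329, 330, 331, 332, 333, 334, 335, 336, 337, 338, 339, 340, 341, 342, 343, 344, 345, 346, 347, 348, 349, 350, 351, 352, 353, 354, 355, 356, 357, 358, 359] [186.0, 186.0, 186.0, 186.0, 186.0, 186.0, 186.0, 186.0, 186.0, 186.0, 186.0, 186.0, 186.0, 186.0, 186.0, 186.0, 186.0, 186.0, 186.0, 186.0, 186.0, 186.0, 186.0, 186.0, 186.0, 186.0, 186.0, 186.0, 186.0, 186.0, 186.0, 186.0, 186.0, 186.0, 186.0, 186.0, 186.0, 186.0, 186.0, 186.0, 186.0, 186.0, 186.0, 186.0, 186.0, 186.0, 186.0, 186.0, 186.0, 186.0, 184.0, 181.0, 175.0, 169.0, 162.0, 154.0, 147.0, 138.0, 130.0, 120.0, 110.0, 100.0, 88.0, 75.0, 61.0, 46.0, 34.0, 48.0, 95.0, 124.0, 119.0, 107.0, 107.0, 118.0, 96.0, 41.0, 17.0, 33.0, 49.0, 62.0, 75.0, 88.0, 99.0, 109.0, 119.0, 129.0, 137.0, 146.0, 154.0, 161.0, 168.0, 175.0, 180.0, 184.0, 186.0, 186.0, 186.0, 186.0, 186.0, 186.0, 186.0, 186.0, 186.0, 186.0, 186.0, 186.0, 186.0, 186.0, 186.0, 186.0, 186.0, 186.0, 186.0, 186.0, 186.0, 186.0, 186.0, 186.0, 186.0, 186.0, 186.0, 186.0, 186.0, 186.0, 186.0, 186.0, 186.0, 186.0, 186.0, 186.0, 186.0, 186.0, 186.0, 186.0, 186.0, 186.0, 186.0]
```

play_rows(
  deltas=[
    [1,-0.1,0,0,0,0,0],
    [1,-0.2,0,0,0,0,0],
    [1,-0.2,0,0,0,0,0],
  ],
)

```text
clock: 15.98
tcp_pos: [0.5829, 0.1489, 0.0379]
tool_rot: [0.001, 0.688, 0.726, 0.001]
contact_force: [1.6, 6.4, 1.8]
opening: -0.0002
```

play_rows(
  deltas=[
    [1,-0.1,0,0,0,0,0],
    [1,-0.2,0,0,0,0,0],
    [1,-0.2,0,0,0,0,0],
  ],
)

```text
clock: 16.23
tcp_pos: [0.583, 0.1477, 0.038]
tool_rot: [0.0, 0.688, 0.726, 0.001]
contact_force: [1.0, 6.2, 1.5]
opening: 0.0002
```

play_rows(
  deltas=[
    [1,-0.1,0,0,0,0,0],
    [1,-0.2,0,0,0,0,0],
    [1,-0.2,0,0,0,0,0],
  ],
)

```text
clock: 16.48
tcp_pos: [0.5829, 0.1479, 0.038]
tool_rot: [-0.001, 0.687, 0.726, 0.003]
contact_force: [-0.1, 10.6, 1.2]
opening: 0.0001
```

Run:
```python
from ptr import *
st=ctrl.read_state();print(st['tcp_pos'],st['contact_force'])
s=grab('scene','s14.png');t=dial(s,np.array([.5766,.2527]),'s14d.png')
w=grab('wrist','w14.png')
p=prof(t,(210,210),40,90);print(np.argsort(p)[:25],np.sort(p)[:25].round())
p=prof(dial(w,np.array([.5766,.2527])),(213,211),30,60);print(p[::6].round().tolist())
```

```text
[0.58292795 0.14785893 0.03798992] [-0.06304618 10.55822017  1.16296517]
[211 210 212 209 213 208 214 207 215 206   6   5   4   8   7 216   9   3
   2  10 205   1  11 217   0] [223. 223. 223. 223. 224. 224. 224. 224. 225. 225. 225. 225. 225. 225.
 225. 226. 226. 226. 226. 226. 226. 226. 226. 226. 227.]
[0.0, 0.0, 0.0, 0.0, 0.0, 0.0, 0.0, 0.0, 0.0, 0.0, 15.0, 66.0, 149.0, 247.0, 247.0, 247.0, 247.0, 247.0, 247.0, 247.0, 247.0, 247.0, 247.0, 247.0, 247.0, 247.0, 247.0, 247.0, 241.0, 231.0, 205.0, 129.0, 132.0, 140.0, 182.0, 250.0, 248.0, 247.0, 247.0, 247.0, 247.0, 247.0, 247.0, 247.0, 246.0, 247.0, 247.0, 247.0, 247.0, 154.0, 69.0, 17.0, 0.0, 0.0, 0.0, 0.0, 0.0, 0.0, 0.0, 0.0]
```

play_rows(
  deltas=[
    [1,-0.1,0,0,0,0,0],
    [1,-0.2,0,0,0,0,0],
    [1,-0.3,0,0,0,0,0],
    [1,-0.3,0,0,0,0,0],
  ],
)

```text
clock: 16.92
tcp_pos: [0.5828, 0.1481, 0.0381]
tool_rot: [-0.003, 0.687, 0.727, 0.005]
contact_force: [-0.3, 14.0, 1.9]
opening: 0.0002
```

Run:
```python
from ptr import *
w=grab('wrist','w15.png');t=dial(w,np.array([.5766,.2527]),'w15d.png');T=t.astype(float)
# dark line fit of pointer tail and hub in rectified view (6 px/mm), below hub
for r in range(190,262,6):
    row=T[r,150:280];x=np.arange(150,280);k=np.clip(150-row,0,None);print(r,int((k>20).sum()),(k*x).sum()/max(k.sum(),1))
st=ctrl.read_state();print(st['clock'],st['tcp_pos'],st['contact_force'],st['torque'])
```

```text
190 106 199.08138200958228
196 7 202.22641509433961
202 23 211.9641791044776
208 28 211.84057971014494
214 30 211.4463130659767
220 26 212.2825
226 14 212.62734864300626
232 16 217.63803680981596
238 15 218.6877990430622
244 15 220.57358053302434
250 15 221.66586826347304
256 16 224.32905138339922
16.9667 [0.58286737 0.14810006 0.03805517] [-0.1999857  13.96144552  0.44711032] [ 2.71912619 -0.0346223  -0.0147095 ]
```

play_rows(
  deltas=[
    [1,-0.2,0,0,0,0,0],
    [1,-0.35,0,0,0,0,0],
    [1,-0.5,0,0,0,0,0],
    [1,-0.5,0,0,0,0,0],
    [1,-0.5,0,0,0,0,0],
    [1,-0.5,0,0,0,0,0],
  ],
)

```text
clock: 17.47
tcp_pos: [0.5828, 0.1485, 0.0382]
tool_rot: [-0.007, 0.686, 0.728, 0.008]
contact_force: [-0.1, 19.3, 0.3]
opening: -0.0002
```

Run:
```python
from ptr import *
w=grab('wrist','w16.png');t=dial(w,np.array([.5766,.2527]),'w16d.png');T=t.astype(float)
for r in (208,232,244,256):
    row=T[r,150:280];x=np.arange(150,280);k=np.clip(150-row,0,None);print(r,(k*x).sum()/max(k.sum(),1))
p=prof(t,(213,211),112,124); i=np.arange(90,270); print('ticks',[int(a) for a in i if p[a]<100 and p[a]==p[a-4:a+5].min()])
s=grab('scene','s16.png')
# spacer tops seen by scene camera: bright quads near the gap
P=lambda *q:proj(s,q).round(1).tolist(); print(P(.587,.043,.075),P(.586,.0545,.075),P(.584,.09,.059))
hsv=cv2.cvtColor(s['frame'],cv2.COLOR_RGB2HSV)
st=ctrl.read_state();print(st['clock'],st['tcp_pos'],st['contact_force'],st['torque'],st['tool_rot'])
```

```text
208 211.96666666666667
232 216.26118500604596
244 219.79591836734693
256 224.2015732546706
ticks [115, 149, 183, 218, 253]
[311.0, 196.0] [314.5, 194.6] [324.9, 195.3]
17.5667 [0.58279911 0.14853866 0.03818047] [ 0.2070882  19.48682072  0.26031413] [ 3.90535537  0.10994511 -0.01128845] [-0.00711784  0.68550224  0.72799266  0.00791889]
```

```bash
python3 -c "
from h import *
print(workorder.finish_job()); st=ctrl.read_state(); print(st['clock'],st['contact_force'])"
```

```text
the job is handed in; nothing more can be done
None
the job is handed in; nothing more can be done
```

The job is handed in with the carriage held pressed against a solid pack. The dial shows about 19.3 mm of travel, so the gap is about 59.3 mm.

- **Zero:** I gripped the bezel and turned it about 1.2 rad clockwise. The zero mark and the pointer agreed within about 0.01–0.02 rad. The dial's tick positions stayed where they were, within about 2°, through to the last check.
- **Spacers:** I stood one spacer from the case upright beside the one already in the gap and left the other two in the case. A third would need 20 mm, and only about 19.3 mm was left, so it does not go in.
- **Pressing:** With the closed fingers I pushed the lug until it stopped. The force rose from 6 N to 10.6, 14 and then 19.4 N with no further pointer or forward tool movement. I handed the job in at about 17.6 s with about 19 N held.

**Disagreements:**
- The fingertips really sit 35–40 mm behind the reported TCP when half closed. My first two bezel grips closed on nothing above the ring. I measured the offset in the pictures and allowed for it afterwards.
- Before pressing, the image estimates of the gap (about 58–60.7 mm) straddled 60 mm. The dial reading settled it. The 0.7 mm shortfall for a third spacer is therefore small and rests on that reading.
- I did not view the pressed pack or the rest of the bench again before handing in. The force and dial readings are the evidence that the pack is solid.

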